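# Clamp a heat sink in a torque-limited rack vice

## Robot

A 6-joint arm with a two-finger parallel gripper is mounted at the origin on a cart in front of the work surface, level with it; the furniture and walls round the work are solid. World frame = base frame: x ahead of the robot, y to its left, z up, the work surface at z = 0. Lengths are in m, angles in rad, forces in N, time in s.
With the tool pointing down it reaches from about 0.25 to 0.775 m from the base axis. Payload 4 kg.
Tool frame: the origin (TCP) lies at the very end of the fingers, on their centre line; the grasp point (between the pads) lies 19 mm behind it (robot.hold_point_z is the distance from the TCP to the grasp point, in m); z points along the fingers, y is the line along which they close (so a half turn about z gives the same grasp; the last joint's range is limited). The gripper opens to 94 mm and grips with 3 to 60 N. Pads are 16 mm wide; open, the fingers measure 119 mm over their backs; the gripper's body (75 mm by 177 mm) begins 78 mm behind the grasp point.
Start: joints at [1.15, 0.087, 1.371, -0, 1.684, -0.103], TCP at [0.172, 0.522, 0.206] pointing down, gripper open.
Joint ranges: [-3.1, 3.1], [-0.76, 2.03], [0.27, 2.55], [-1.08, 4.22], [0.17, 2.65], [-2.57, 2.57]. Speed limits (rad/s): [2.79, 2.79, 3.14, 3.14, 3.14, 3.14].

## Interface

Orientations are given as [roll, pitch, yaw] about the fixed x, y, z axes, in that order (R = Rz(yaw) Ry(pitch) Rx(roll)).
In Python, from bench import robot gives the robot as it stands.
- The arm moves only by the tool carry_out, never from a script. Its argument "steps" is a list of rows, each a list of 3 entries, a list of its own where there are three numbers: the shift along the tool's x, y, z in m, then the turn about the tool's z in units of 10 degrees (1.0 is 10 degrees), then the closure, from -1 (fully open) to 1 (shut). In form: [[[tx, ty, tz], roll, jaw], ...]. A call has 1 to 10 rows; each row is the pose to reach, as a shift and turn from the pose commanded when the call began, along the tool's axes at that moment; what a row does not reach only later rows make up. A row lasts 1/8 s, in which the tool goes at most 62.5 mm and 10.7 degrees, less where a joint would pass 70% of its speed; a pose out of reach is approached as far as the arm can. A call with a gripper value outside its range is refused whole. The fingers move at their own pace and stop on an object; the grip force is fixed at half the most. Time passes only in rows, so rows that repeat a pose let the fingers close. It gives the time, the measured TCP pose, the force, the opening and the grip force at its end, in the units of the state.
- robot.get_obs(): the state, without advancing time (a new reading comes with each control period).
- robot.snapshot(name): name is "side" or "top"; returns a dict with "image" (480x640x3 uint8, red, green, blue), "z_map" (480x640 float32, m along the optical axis (not along the pixel's ray), 0 where there is no reading), "mtx" (3x3 intrinsics, pixels), "R" (3x3) and "t" (3): a world point X has camera coordinates R X + t. Camera axes: x right, y down, z forward; pixel columns grow to the right and rows downward; lengths in m; the calibration is good to about 2 mm. A picture is of the moment at which its call begins.
- robot.close_job(): hands the job in; it is judged then, once.
The state is a dict: "time": time; "joint_positions": joint angles; "qvel": joint speeds; "joint_torque": joint torques, N m; "tool_pos": TCP position; "ee_rot": TCP orientation; "wrist_force": force on the tool from outside, world axes, zero at the start; "wrist_torque": the same for the moment, N m; "width": finger opening in m; "finger_force": force on a finger pad.
Only numpy, scipy, OpenCV 4.12 (cv2) and the standard library are available. Lean on these libraries where they do the work, as an engineer would, in place of code of your own. Each camera call takes 0.05 s, during which the arm holds its last target. There are 200 camera calls.

## Task

Stand the finned heat sink base-down on the bed of the small rack vice, lengthwise between the sprung jaw and the end stop, and let go of it. Then swing the vice's lever clockwise (seen from above) by its upright black grip until the torque limiter gives way and the lever starts to fold, stop before the fold reaches its end so the fins are not crushed, and let go, leaving the heat sink clamped. Do not push the jaw by hand, and leave the other parts on the bench alone.

Things in the scene. Friction and masses are not known exactly. Their poses are not given: they have to be found in the camera images.
- vice: Rack vice, fixed to the bench. Bed: grey plate 90 (x) x 230 (y) x 10 mm thick. Origin: centre of the plate's underside, at bench height. Its y axis points from the lever end along the jaw's travel to the end stop; z up. Jaw, rack and stop are centred on x = 0. An aluminium gear housing (54 x 56 mm, top 30 mm above the bench) stands at the lever end
- lever_pivot (a point): Point on the lever's vertical turning axis, on the gear housing, 44 mm above the bench, at vice x = +15, y = -72 mm. The lever starts toward the vice's +x, up to 25 degrees to its +y side or 40 to its -y side. Turned clockwise seen from above (+x, then -y, then -x) it drives the jaw toward +y, after 0 to 0.6 rad of free play, different each time. Up to about 2.4 rad of turning is needed
- lever_mid (a point): Middle of the horizontal steel lever arm, which is 12 mm wide, 41 to 48 mm above the bench and 65 mm from pivot to grip. At the torque limit the lever slips, folding on its hub for 0.35 rad at a steady push, and stays folded; then it meets a solid end and the squeeze rises again. Let go, the drive springs back some 0.1 rad, rest of the squeeze kept by friction
- grip_mid (a point): Mid-height of the upright black round grip at the lever's end, 16 mm diameter, 32 mm tall, 47 to 79 mm above the bench; it spins freely, so a hand on it need not turn, and its yaw means nothing. Push needed at the grip, along the arc: about 2.6 N to run; once jaw and stop hold the work it climbs steadily to about 6.3 N, where the limiter slips (all 1 to 3 N less when paused)
- jaw: Sprung steel jaw pad, 18 mm wide (x), 8 mm thick, from 11 to 26 mm above the bench; it moves along the vice's y and can be pushed back into its carriage against its spring by 10 mm. Its origin is not on the pad: use jaw_face
- jaw_face (a point): Centre of the jaw pad's face that meets the work, 19 mm above the bench; axes as the vice's. At the start at vice y = -10 mm
- stop_face (a point): Centre of the face of the end stop (steel block 26 mm wide (x), 14 thick, 16 high with a low screw head on top) that meets the work, 19 mm above the bench; axes as the vice's. The stop is fixed but stands in a different place each time, its face 39 to 45 mm beyond the jaw's face, so the heat sink goes in with 9 to 15 mm to spare
- sink_mid (a point): Centre of the loose finned aluminium heat sink, 24 (x) x 30 (y) x 18 mm (z), standing base-down on the bench, 9 mm above its underside. In the vice its y axis (30 mm length) must lie along the vice's y, either way round, so it is gripped across its 24 mm
- capacitor: Bystander: dark can capacitor, 16 mm wide, 31 tall, standing; origin at its underside
- terminal_block: Bystander: green screw terminal block 14 x 46 x 15 mm; origin at its underside
- potentiometer: Bystander: potentiometer standing on its 24 mm can, 34 mm tall; origin at its underside
Things that resemble listed ones, but are neither listed nor needed, are in the scene too. Leave any blue or turquoise look-alike of the part that bears sink_mid alone.

How it is judged:
By the outcome, as a careful person would: the job done as asked, in the order asked, and still so for the second after the job is handed in, with the robot touching nothing.
It also fails if it takes over 67 s, if anything falls off the work surface, if the arm or the gripper's body presses on something with over 40 N, if the wrist force passes 120 N, or if a joint passes its speed limit or range.

## Working session

There is one attempt and no reset: what is moved stays moved. The work goes in short steps, Python scripts to look and compute and a tool call to move; the robot and the scene stay as the last step left them, time stands still between calls to the robot, and variables do not carry over. Pictures are saved under pics/ and viewed, at most 11 in all, crops included, and the job is handed in when it is done.

Besides the shell and the picture viewer there is one more tool, called after "Request:" in YAML: its name, and indented under it one key for each argument. carry_out: Moves the arm, as the interface text tells. Its arguments: {"type":"object","properties":{"steps":{"type":"array","items":{"type":"array"}}},"required":["steps"]}

```bash
mkdir -p pics
cat > h.py <<'E'
import numpy as np,cv2
from bench import robot
def snap(n,save=None):
    s=robot.snapshot(n)
    np.savez(f'/tmp/{n}.npz',**s)
    if save: cv2.imwrite(f'pics/{save}.png',s['image'][...,::-1])
    return s
def load(n): return np.load(f'/tmp/{n}.npz')
def px(s,u,v,z=None):
    "pixel->world; by depth map, or at plane height z"
    K,R,t=s['mtx'],s['R'],s['t']
    r=np.linalg.inv(K)@[u,v,1.]
    if z is None:
        p=s['z_map'][max(0,int(v)-1):int(v)+2,max(0,int(u)-1):int(u)+2]; d=np.median(p[p>0])
        return R.T@(r*d-t)
    c=-R.T@t; w=R.T@r
    return c+w*(z-c[2])/w[2]
def proj(s,X):
    q=s['mtx']@(s['R']@np.asarray(X)+s['t']); return q[:2]/q[2]
E
python3 - <<'E'
from h import *
for n in('top','side'):
    s=snap(n,n+'0'); print(n,np.round(-s['R'].T@s['t'],3),np.round(s['R'],2).tolist())
E
```

```text
top [ 0.386 -0.158  0.96 ] [[0.01, -1.0, -0.03], [-0.99, -0.01, -0.12], [0.12, 0.03, -0.99]]
side [0.247 0.642 0.618] [[-0.95, -0.32, 0.02], [-0.19, 0.51, -0.84], [0.26, -0.8, -0.55]]
```

View pics/top0.png

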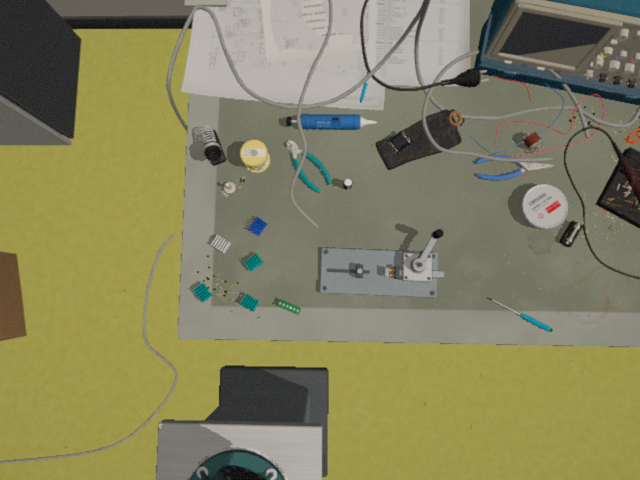

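View pics/side0.png

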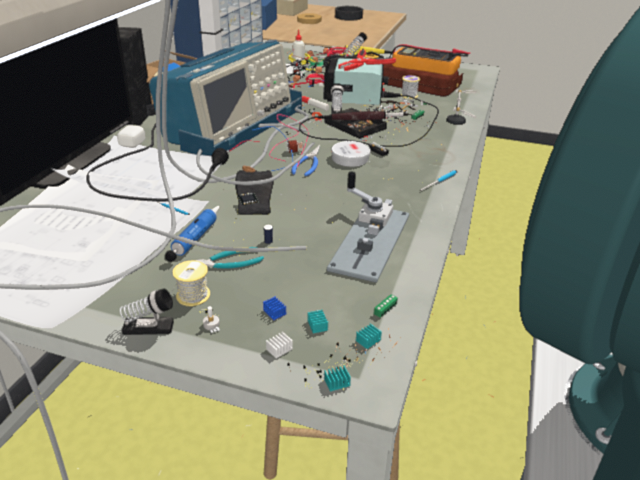

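The top view shows the vice at about (380,271), with its lever end on the right, the grip near (437,234) and the end stop near (358,270). The heat-sink-like items are silver at (220,243), blue at (257,226), and turquoise at (253,261), (202,292) and (248,301). The bare aluminium one at (220,243), side (278,345), is the target, because the coloured ones are the look-alikes to leave alone. I'll enlarge both to confirm.

Run:
```python
from h import *
t=load('top');s=load('side')
a=cv2.resize(t['image'][220:305,310:450],None,fx=5.7,fy=5.7,interpolation=cv2.INTER_CUBIC)
cv2.imwrite('pics/c1.png',a[...,::-1])
b=cv2.resize(t['image'][220:270,190:250],(384,320),interpolation=cv2.INTER_CUBIC)
c=cv2.resize(s['image'][320:370,250:310],(384,320),interpolation=cv2.INTER_CUBIC)
cv2.imwrite('pics/c2.png',np.hstack([b,c])[...,::-1])
```

```text
(no output)
```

View pics/c1.png

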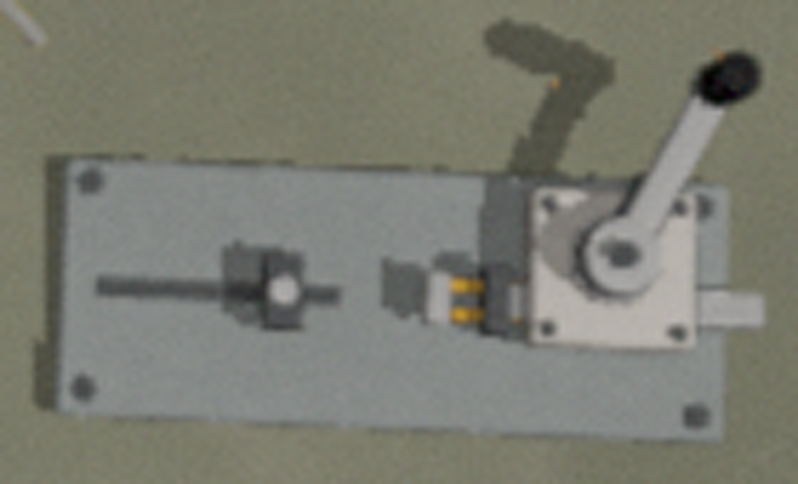

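View pics/c2.png

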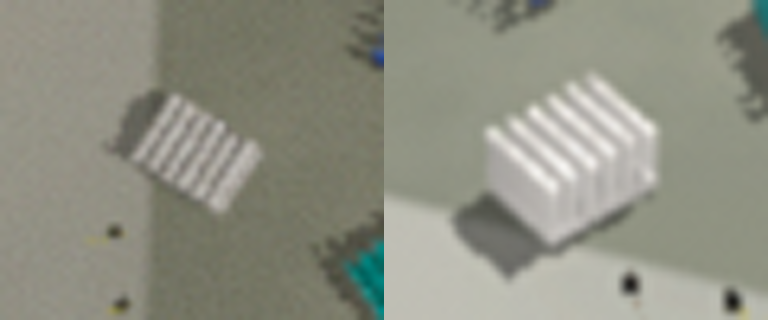

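The crops show a bare aluminium sink with six fins; its top corners in the top crop are (172,92), (262,150), (222,213) and (133,160). The vice plate corners are (68,160), (728,186), (722,440) and (60,412), the stop is at (283,290), the jaw at (438,298), the pivot at (621,254) and the grip top at (730,76).

Run:
```python
from h import *
np.set_printoptions(precision=4,suppress=True)
t=load('top');s=load('side')
C=lambda p:np.array(p)/5.7+[310,220]-.4
P=np.array([px(t,*C(p),.01) for p in [(68,160),(728,186),(722,440),(60,412)]]);print(P)
print('len',np.linalg.norm(P[0]-P[1]),np.linalg.norm(P[1]-P[2]),'ctr',P.mean(0))
y=(P[0]+P[3]-P[1]-P[2])[:2];print('vice yaw of y axis deg',np.degrees(np.arctan2(-y[0],y[1])))
for n,p,z in [('stopfaceR',(302,290),.026),('jawfaceL',(428,298),.026),('pivot',(621,254),.05),('grip top',(730,76),.079)]: print(n,px(t,*C(p),z))
H=np.array([px(t,*(np.array(p)/6.4+[190,220]-.4),.018) for p in [(172,92),(262,150),(222,213),(133,160)]])
print('sink top',H.mean(0),[np.linalg.norm(H[i]-H[(i+1)%4]) for i in range(4)])
d=H[1]-H[0]+H[2]-H[3];print('long axis angle',np.degrees(np.arctan2(d[1],d[0])))
D=lambda p:np.array(p)/6.4+[250,320]-.4
H2=np.array([px(s,*D(((p[0]-384),p[1])),.018) for p in [(490,128),(592,75),(657,130),(555,190)]])
print('side',H2.mean(0),[np.linalg.norm(H2[i]-H2[(i+1)%4]) for i in range(4)])
d=H2[1]-H2[0]+H2[2]-H2[3];print(np.degrees(np.arctan2(d[1],d[0])))
# depth clouds
def cloud(c):
    v,u=np.mgrid[:480,:640];z=c['z_map'];m=z>0
    q=np.linalg.inv(c['mtx'])@np.stack([u[m],v[m],np.ones(m.sum())])*z[m]
    return (c['R'].T@(q-c['t'][:,None])).T
for n,c in(('top',t),('side',s)):
    X=cloud(c); 
    for nm,ctr,r,lo,hi in(('sink',H.mean(0),.025,.012,.025),('bench',H.mean(0),.05,-.01,.005)):
        m=(np.linalg.norm(X[:,:2]-ctr[:2],axis=1)<r)&(X[:,2]>lo)&(X[:,2]<hi);Q=X[m]
        print(n,nm,m.sum(),Q.mean(0))
        if nm=='sink' and m.sum()>5:
            r_=cv2.minAreaRect(Q[:,:2].astype(np.float32)*1000);print(r_)
o=robot.get_obs();print(o['tool_pos'],o['ee_rot'],o['width'],o['wrist_force'])
```

```text
[[ 0.4932 -0.1554  0.01  ]
 [ 0.4863 -0.3836  0.01  ]
 [ 0.399  -0.3798  0.01  ]
 [ 0.4056 -0.1535  0.01  ]]
len 0.22824831177322816 0.08740714031873059 ctr [ 0.446  -0.2681  0.01  ]
vice yaw of y axis deg -1.710139110422524
stopfaceR [ 0.4476 -0.2354  0.026 ]
jawfaceL [ 0.4454 -0.278   0.026 ]
pivot [ 0.4591 -0.3385  0.05  ]
grip top [ 0.5147 -0.3685  0.079 ]
sink top [0.4985 0.0455 0.018 ] [np.float64(0.033917370644838414), np.float64(0.023037027121593116), np.float64(0.03272533078573755), np.float64(0.024293208211769328)]
long axis angle -120.8901204154335
side [0.4982 0.0477 0.018 ] [np.float64(0.028131489711144913), np.float64(0.02347530083701932), np.float64(0.028987487182777504), np.float64(0.0248373048991477)]
-120.70791950177241
top sink 103 [0.4996 0.0467 0.0166]
((499.7889709472656, 46.64173126220703), (29.49496078491211, 23.149349212646484), 57.20021438598633)
top bench 1713 [0.498  0.0452 0.0001]
side sink 243 [0.499  0.048  0.0155]
((499.5765380859375, 47.36200714111328), (31.881803512573242, 27.325010299682617), 62.213802337646484)
side bench 2276 [0.4968 0.0492 0.    ]
[0.1717 0.522  0.2044] [-3.1396 -0.0002  2.8237] 0.09414407004513253 [ 0.0693 -0.1229 -0.1992]
```

```bash
cat >> h.py <<'E'
from scipy.spatial.transform import Rotation as Ro
def plan(pts,yaw=None):
    "print tool-frame shift and turn(10deg) from the present pose to world points"
    o=robot.get_obs(); R=Ro.from_euler('xyz',o['ee_rot']); p=np.array(o['tool_pos'])
    y0=np.degrees(o['ee_rot'][2]); tr=0 if yaw is None else ((y0-yaw+180)%360-180)/10
    print('at',p.round(4),'rpy',np.round(o['ee_rot'],4),'t',round(o['time'],2),'w',round(o['width'],4),'F',np.round(o['wrist_force'],2))
    for q in pts: print(np.round(R.inv().apply(np.array(q)-p),4).tolist(),'turn',round(tr,2))
E
python3 -c "
from h import *
plan([(.335,.284,.15),(.499,.0465,.09)],59.2)"
```

```text
at [0.1717 0.522  0.2044] rpy [-3.1396e+00 -2.0000e-04  2.8237e+00] t 0.1 w 0.0941 F [ 0.07 -0.12 -0.2 ]
[-0.2295, -0.1749, 0.0547] turn 10.26
[-0.4596, -0.3492, 0.115] turn 10.26
```

Request:
carry_out:
  steps:
    - [[-0.046,-0.035,0.01],1.0,-0.05]
    - [[-0.092,-0.07,0.02],2.0,-0.05]
    - [[-0.138,-0.105,0.03],3.1,-0.05]
    - [[-0.184,-0.14,0.04],4.1,-0.05]
    - [[-0.23,-0.175,0.055],5.1,-0.05]
    - [[-0.276,-0.21,0.065],6.2,-0.05]
    - [[-0.322,-0.244,0.075],7.2,-0.05]
    - [[-0.368,-0.279,0.085],8.2,-0.05]
    - [[-0.414,-0.314,0.1],9.2,-0.05]
    - [[-0.4596,-0.3492,0.115],10.26,-0.05]

```text
time: 1.35
tool_pos: [0.5, 0.0454, 0.0898]
ee_rot: [-3.141, -0.0, 1.027]
wrist_force: [1.4, 0.6, -0.5]
width: 0.0494
finger_force: 0.0
```

```bash
python3 -c "
from h import *
plan([(.499,.0465,.04),(.499,.0465,.003)],59.2)"
```

```text
at [0.5    0.0454 0.0898] rpy [-3.1414e+00 -3.0000e-04  1.0267e+00] t 1.35 w 0.0494 F [ 1.4   0.56 -0.45]
[0.0004, -0.0014, 0.0498] turn -0.04
[0.0004, -0.0014, 0.0868] turn -0.04
```

Request:
carry_out:
  steps:
    - [[0,0,0.03],0,-0.05]
    - [[0,0,0.06],0,-0.05]
    - [[0,0,0.078],0,-0.05]
    - [[0,0,0.087],0,-0.05]
    - [[0,0,0.087],0,-0.05]
    - [[0,0,0.087],0,0.4]
    - [[0,0,0.087],0,0.7]
    - [[0,0,0.087],0,0.7]
    - [[0,0,0.087],0,0.7]

```text
time: 2.48
tool_pos: [0.4999, 0.0472, 0.0042]
ee_rot: [3.141, -0.001, 1.033]
wrist_force: [-0.4, 0.8, 1.6]
width: 0.0235
finger_force: 30.0
```

```bash
python3 -c "
from h import *
snap('side');snap('top')
s=load('side');cv2.imwrite('pics/g1.png',cv2.resize(s['image'][280:400,200:360],(800,600),interpolation=cv2.INTER_CUBIC)[...,::-1])
plan([(.4463,-.2568,.1)],88.3)"
```

```text
at [0.4999 0.0472 0.0042] rpy [ 3.1405e+00 -8.0000e-04  1.0331e+00] t 2.58 w 0.0236 F [-0.26 -0.59  2.94]
[-0.2885, 0.1098, -0.0959] turn -2.91
```

View pics/g1.png

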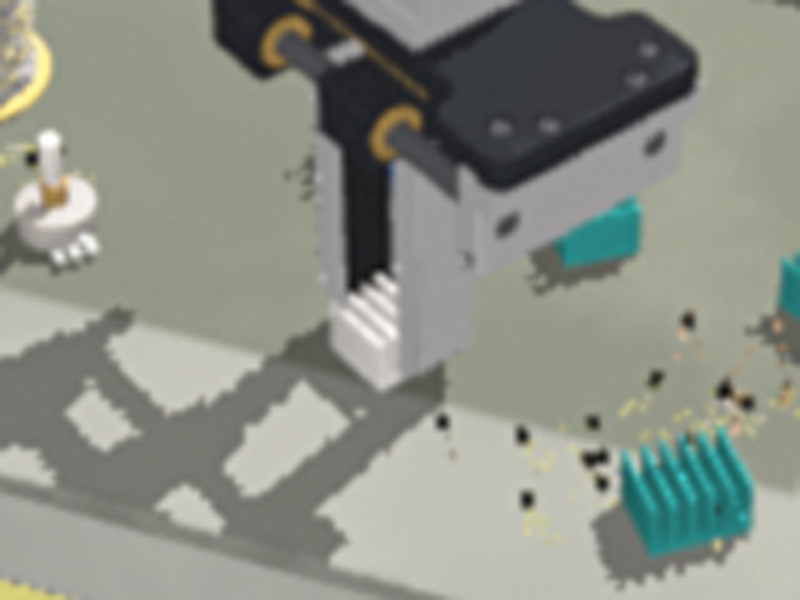

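The side crop shows the bare sink held squarely across its short side, with the pads at about (370,340), and the neighbours clear of it.

Request:
carry_out:
  steps:
    - [[0,0,-0.04],0,0.7]
    - [[-0.03,0.01,-0.09],0,0.7]
    - [[-0.08,0.03,-0.096],-0.7,0.7]
    - [[-0.13,0.05,-0.096],-1.4,0.7]
    - [[-0.18,0.07,-0.096],-2.1,0.7]
    - [[-0.23,0.09,-0.096],-2.9,0.7]
    - [[-0.27,0.103,-0.096],-2.9,0.7]
    - [[-0.2885,0.1098,-0.096],-2.9,0.7]
    - [[-0.2885,0.1098,-0.096],-2.9,0.7]

```text
time: 3.7
tool_pos: [0.4457, -0.2571, 0.099]
ee_rot: [-3.141, -0.001, 1.537]
wrist_force: [0.2, -0.4, -1.1]
width: 0.0236
finger_force: 30.0
```

Run:
```python
from h import *
s=snap('side');snap('top')
cv2.imwrite('pics/g2.png',cv2.resize(s['image'][170:290,290:450],(800,600),interpolation=cv2.INTER_CUBIC)[...,::-1])
plan([(.4463,-.2568,.0142)],88.3)
```

```text
at [ 0.4461 -0.2556  0.0992] rpy [-3.1414e+00 -1.3000e-03  1.5400e+00] t 3.8 w 0.0237 F [-0.18 -0.29 -0.81]
[-0.0013, 0.0002, 0.085] turn -0.01
```

View pics/g2.png

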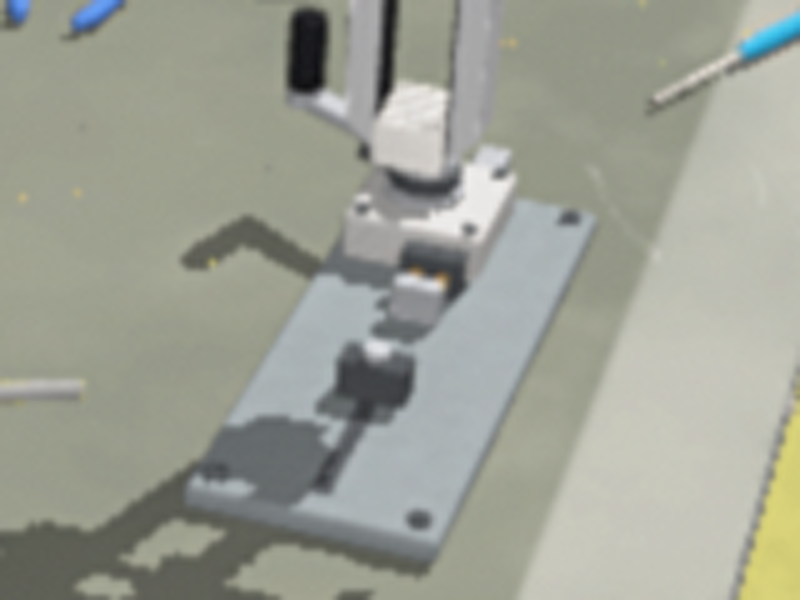

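The side crop shows the sink held level over the gap. Its end-face lower edge runs from about (377,165) to (447,176). The jaw face's upper edge is at (393,288)-(443,296) and the stop's far upper edge is at (337,375)-(410,383). I'll check the y offset from these.

Run:
```python
from h import *
s=load('side');C=lambda p:np.array(p)/5+[290,170]-.4
for n,p,z in(('sinkL',(377,165),.095),('sinkR',(443,176),.095),('sinktopL',(377,118),.113),('sinktopR',(443,130),.113),('jawL',(393,286),.026),('jawR',(441,294),.026),('stopL',(338,372),.026),('stopR',(410,380),.026)): print(n,px(s,*C(p),z).round(4))
# cloud of end faces
v,u=np.mgrid[:480,:640];z=s['z_map'];m=(z>0)
X=(s['R'].T@(np.linalg.inv(s['mtx'])@np.stack([u[m],v[m],np.ones(m.sum())])*z[m]-s['t'][:,None])).T
for n,lo,hi in(('sinkend',(.438,-.27,.099),(.455,-.22,.11)),('stop',(.436,-.25,.014),(.458,-.2,.024)),('jaw',(.438,-.3,.014),(.453,-.255,.024))):
    k=np.all((X>lo)&(X<hi),1);print(n,k.sum(),np.percentile(X[k,1],[5,25,50,75,95]).round(4), np.percentile(X[k,0],[5,50,95]).round(4))
```

```text
sinkL [ 0.4546 -0.2422  0.095 ]
sinkR [ 0.4315 -0.2428  0.095 ]
sinktopL [ 0.4558 -0.2426  0.113 ]
sinktopR [ 0.4327 -0.2424  0.113 ]
jawL [ 0.4536 -0.2758  0.026 ]
jawR [ 0.4358 -0.2766  0.026 ]
stopL [ 0.4572 -0.2149  0.026 ]
stopR [ 0.4323 -0.2187  0.026 ]
sinkend 56 [-0.2659 -0.2442 -0.243  -0.242  -0.2402] [0.4395 0.4467 0.453 ]
stop 51 [-0.2254 -0.2235 -0.2224 -0.2214 -0.2199] [0.4374 0.448  0.4574]
jaw 60 [-0.2986 -0.2947 -0.2791 -0.277  -0.2754] [0.4388 0.4452 0.4519]
```

Request:
carry_out:
  steps:
    - [[0.001,0.001,0.03],0,0.7]
    - [[0.001,0.001,0.055],0,0.7]
    - [[0.001,0.001,0.068],0,0.7]
    - [[0.001,0.001,0.076],0,0.7]
    - [[0.001,0.001,0.081],0,0.7]
    - [[0.001,0.001,0.084],0,0.7]
    - [[0.001,0.001,0.085],0,0.7]
    - [[0.001,0.001,0.085],0,0.7]

```text
time: 4.8
tool_pos: [0.4471, -0.2561, 0.0148]
ee_rot: [3.141, 0.0, 1.539]
wrist_force: [0.3, -0.5, -0.9]
width: 0.0236
finger_force: 30.0
```

Run:
```python
from h import *
s=snap('side')
cv2.imwrite('pics/g3.png',cv2.resize(s['image'][190:280,320:440],(800,600),interpolation=cv2.INTER_CUBIC)[...,::-1])
plan([(.4463,-.2568,.0142)],88.3)
```

```text
at [ 0.4471 -0.2561  0.0148] rpy [3.141e+00 3.000e-04 1.539e+00] t 4.85 w 0.0235 F [ 0.3   0.28 -0.05]
[-0.0007, -0.0008, 0.0006] turn -0.01
```

View pics/g3.png

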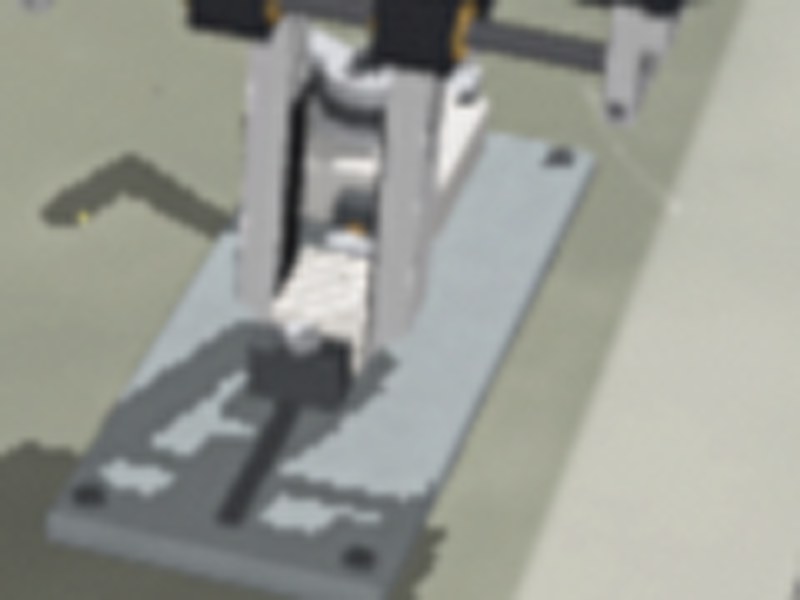

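The sink sits between the jaw at (345,238) and the stop at (300,360) with its base at the bed. I'll let go and rise.

Request:
carry_out:
  steps:
    - [[0,0,0.0006],0,0.7]
    - [[0,0,0.0006],0,0.3]
    - [[0,0,0.0006],0,0.0]
    - [[0,0,0.0006],0,0.0]
    - [[0,0,0.0006],0,0.0]
    - [[0,0,-0.025],0,0.0]
    - [[0,0,-0.07],0,0.0]
    - [[0,0,-0.12],0,0.0]

```text
time: 5.85
tool_pos: [0.4464, -0.2555, 0.1349]
ee_rot: [-3.14, -0.001, 1.539]
wrist_force: [0.3, -0.4, -1.0]
width: 0.047
finger_force: 0.0
```

Run:
```python
from h import *
s=snap('side');t=snap('top')
a=cv2.resize(s['image'][190:265,330:430],(400,300),interpolation=cv2.INTER_CUBIC)
b=cv2.resize(t['image'][220:295,350:450],(400,300),interpolation=cv2.INTER_CUBIC)
cv2.imwrite('pics/g4.png',np.hstack([a,b])[...,::-1])
# grip: dark pixels in top view
for n,c,(u0,u1,v0,v1) in(('side',s,(335,370,160,200)),('top',t,(425,450,222,245))):
    z=c['z_map'][v0:v1,u0:u1];v,u=np.mgrid[v0:v1,u0:u1];m=(z>0)&(c['image'][v0:v1,u0:u1].max(2)<70)
    X=(c['R'].T@(np.linalg.inv(c['mtx'])@np.stack([u[m],v[m],np.ones(m.sum())])*z[m]-c['t'][:,None])).T
    X=X[(X[:,2]>.055)&(X[:,2]<.085)]
    print(n,len(X),np.median(X,0).round(4),X.min(0).round(4),X.max(0).round(4))
plan([(.515,-.3705,.13),(.515,-.3705,.052)],88.3)
```

```text
side 80 [ 0.5147 -0.3653  0.0679] [ 0.508  -0.3752  0.0554] [ 0.5215 -0.3604  0.0806]
  return _methods._mean(a, axis=axis, dtype=dtype,
  ret = um.true_divide(
Traceback (most recent call last):
ValueError: zero-size array to reduction operation minimum which has no identity
```

View pics/g4.png

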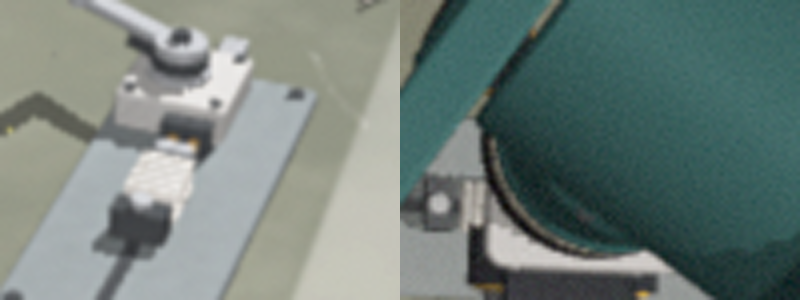

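The sink stands alone in the gap at (160,185) in the left crop, clear of jaw and stop. The grip's centre is about (0.5148, -0.3685) from both views.

Run:
```python
from h import *
plan([(.5148,-.3685,.135),(.5148,-.3685,.053)],0)
```

```text
at [ 0.4502 -0.2582  0.1416] rpy [3.1306 0.0073 1.5392] t 5.95 w 0.0471 F [ 0.15 -0.24  1.05]
[-0.1081, 0.068, 0.0081] turn 8.82
[-0.1075, 0.0671, 0.0901] turn 8.82
```

Request:
carry_out:
  steps:
    - [[-0.02,0.012,0],1.0,0]
    - [[-0.04,0.025,0],2.0,0]
    - [[-0.06,0.037,0],3.0,0]
    - [[-0.08,0.05,0],4.0,0]
    - [[-0.1,0.062,0],5.0,0]
    - [[-0.11,0.067,0],6.0,0]
    - [[-0.11,0.067,0],7.0,0]
    - [[-0.11,0.067,0],8.0,0]
    - [[-0.11,0.067,0],8.82,0]
    - [[-0.11,0.067,0],8.82,0]

```text
time: 7.2
tool_pos: [0.5101, -0.3677, 0.1334]
ee_rot: [-3.14, 0.001, 0.002]
wrist_force: [0.5, -0.1, -0.7]
width: 0.0468
finger_force: 0.0
```

Request:
carry_out:
  steps:
    - [[0,0,0.01],0,0]
    - [[0,0,0.015],0,0]
    - [[0,0,0.015],0,0]

```text
time: 7.58
tool_pos: [0.5099, -0.3675, 0.1181]
ee_rot: [-3.14, 0.002, 0.0]
wrist_force: [0.2, -0.1, 0.3]
width: 0.0471
finger_force: 0.0
```

Run:
```python
from h import *
plan([(.5148,-.3685,.12),(.5148,-.3685,.053)],0)
```

```text
at [ 0.5099 -0.3675  0.1181] rpy [-3.1401e+00  1.6000e-03  4.0000e-04] t 7.58 w 0.0471 F [ 0.17 -0.13  0.25]
[0.0049, 0.001, -0.0019] turn 0.0
[0.005, 0.0011, 0.0651] turn 0.0
```

Request:
carry_out:
  steps:
    - [[0.005,0.001,0.02],0,0]
    - [[0.005,0.001,0.045],0,0]
    - [[0.005,0.001,0.06],0,0]
    - [[0.005,0.001,0.065],0,0]
    - [[0.005,0.001,0.065],0,0.4]
    - [[0.005,0.001,0.065],0,0.8]
    - [[0.005,0.001,0.065],0,0.8]
    - [[0.005,0.001,0.065],0,0.8]
    - [[0.005,0.001,0.065],0,0.8]

```text
time: 8.7
tool_pos: [0.516, -0.3694, 0.0553]
ee_rot: [3.141, -0.002, -0.0]
wrist_force: [0.8, -0.4, 2.3]
width: 0.0152
finger_force: 30.0
```

```bash
cat >> h.py <<'E'
P0=np.array([.459,-.3400])
def arc(dths,r=.065,th0=None,ref=None):
    "tool-frame rows (yaw 0: x=+x, y=-y) along the arc about P0 from angle th0 (deg), clockwise"
    o=robot.get_obs();d=np.array(o['tool_pos'])[:2]-P0;th=np.degrees(np.arctan2(d[1],d[0]))
    F=np.array(o['wrist_force']);t=np.radians(th);e=np.array([np.cos(t),np.sin(t)]);c=np.array([np.sin(t),-np.cos(t)])
    print('pos',np.round(o['tool_pos'],4),'r',np.linalg.norm(d).round(4),'th',th.round(1),'yaw',round(o['ee_rot'][2],4),'F rad',(F[:2]@e).round(2),'F push(tan)',(-F[:2]@c).round(2),'Fz',F[2].round(2),'w',o['width'])
    b=th if th0 is None else th0; q0=r*np.array([np.cos(np.radians(b)),np.sin(np.radians(b))])
    for a in dths:
        a=np.radians(b-a);q=r*np.array([np.cos(a),np.sin(a)])-q0
        print([round(q[0],4),round(-q[1],4),0],end=' ')
    print()
E
python3 - <<'E'
from h import *
snap('top')
arc(np.arange(1,11)*4)
E
```

```text
pos [ 0.516  -0.3694  0.0553] r 0.0641 th -27.3 yaw -0.0002 F rad 0.23 F push(tan) -0.57 Fz 2.29 w 0.01533006986816254
[np.float64(-0.0022), np.float64(0.004), 0] [np.float64(-0.0047), np.float64(0.0078), 0] [np.float64(-0.0075), np.float64(0.0114), 0] [np.float64(-0.0104), np.float64(0.0148), 0] [np.float64(-0.0137), np.float64(0.018), 0] [np.float64(-0.0171), np.float64(0.0209), 0] [np.float64(-0.0207), np.float64(0.0236), 0] [np.float64(-0.0246), np.float64(0.0261), 0] [np.float64(-0.0285), np.float64(0.0283), 0] [np.float64(-0.0327), np.float64(0.0302), 0]
```

Request:
carry_out:
  steps:
    - [[-0.0022,0.004,0],0,0.8]
    - [[-0.0047,0.0078,0],0,0.8]
    - [[-0.0075,0.0114,0],0,0.8]
    - [[-0.0104,0.0148,0],0,0.8]
    - [[-0.0137,0.018,0],0,0.8]
    - [[-0.0171,0.0209,0],0,0.8]
    - [[-0.0207,0.0236,0],0,0.8]
    - [[-0.0246,0.0261,0],0,0.8]
    - [[-0.0285,0.0283,0],0,0.8]
    - [[-0.0327,0.0302,0],0,0.8]

```text
time: 10.0
tool_pos: [0.4827, -0.4003, 0.0551]
ee_rot: [3.14, -0.001, -0.0]
wrist_force: [4.1, -2.0, 5.3]
width: 0.0154
finger_force: 30.0
```

Run:
```python
from h import *
np.set_printoptions(legacy='1.25')
arc(np.arange(1,11)*4,th0=-67.3)
```

```text
pos [ 0.4827 -0.4003  0.0551] r 0.0648 th -68.5 yaw -0.0004 F rad 3.36 F push(tan) 3.05 Fz 5.29 w 0.015396379283058351
[-0.0042, 0.0016, 0] [-0.0086, 0.0029, 0] [-0.013, 0.0039, 0] [-0.0175, 0.0046, 0] [-0.022, 0.005, 0] [-0.0266, 0.005, 0] [-0.0311, 0.0048, 0] [-0.0356, 0.0042, 0] [-0.04, 0.0033, 0] [-0.0444, 0.0021, 0]
```

Request:
carry_out:
  steps:
    - [[-0.0042,0.0023,0],0,0.8]
    - [[-0.0086,0.0039,0],0,0.8]
    - [[-0.013,0.0049,0],0,0.8]
    - [[-0.0175,0.0056,0],0,0.8]
    - [[-0.022,0.006,0],0,0.8]
    - [[-0.0266,0.006,0],0,0.8]
    - [[-0.0311,0.0058,0],0,0.8]
    - [[-0.0356,0.0052,0],0,0.8]
    - [[-0.04,0.0043,0],0,0.8]
    - [[-0.0444,0.0031,0],0,0.8]

```text
time: 11.25
tool_pos: [0.4391, -0.4029, 0.0548]
ee_rot: [3.14, -0.003, -0.0]
wrist_force: [6.4, -2.2, 3.4]
width: 0.0153
finger_force: 30.0
```

```bash
sed -i 's/-.3400/-.3410/' h.py
python3 - <<'E'
from h import *
np.set_printoptions(legacy='1.25')
arc(np.arange(1,7)*4,th0=-107.3)
E
```

```text
pos [ 0.4391 -0.4029  0.0548] r 0.065 th -107.8 yaw -0.0002 F rad 0.1 F push(tan) 6.8 Fz 3.35 w 0.015336837912692306
[-0.0043, -0.0015, 0] [-0.0084, -0.0033, 0] [-0.0125, -0.0054, 0] [-0.0164, -0.0077, 0] [-0.0201, -0.0104, 0] [-0.0236, -0.0132, 0]
```

Run:
```python
from h import *
np.set_printoptions(legacy='1.25')
s=snap('side','s9');arc([2,4],th0=-107.3)
cv2.imwrite('pics/g5.png',cv2.resize(s['image'][180:270,320:440],(800,600),interpolation=cv2.INTER_CUBIC)[...,::-1])
```

```text
pos [ 0.4386 -0.4027  0.0548] r 0.065 th -108.3 yaw -0.0004 F rad 0.31 F push(tan) 5.0 Fz 5.09 w 0.015374195224096237
[-0.0022, -0.0007, 0] [-0.0043, -0.0015, 0]
```

View pics/g5.png

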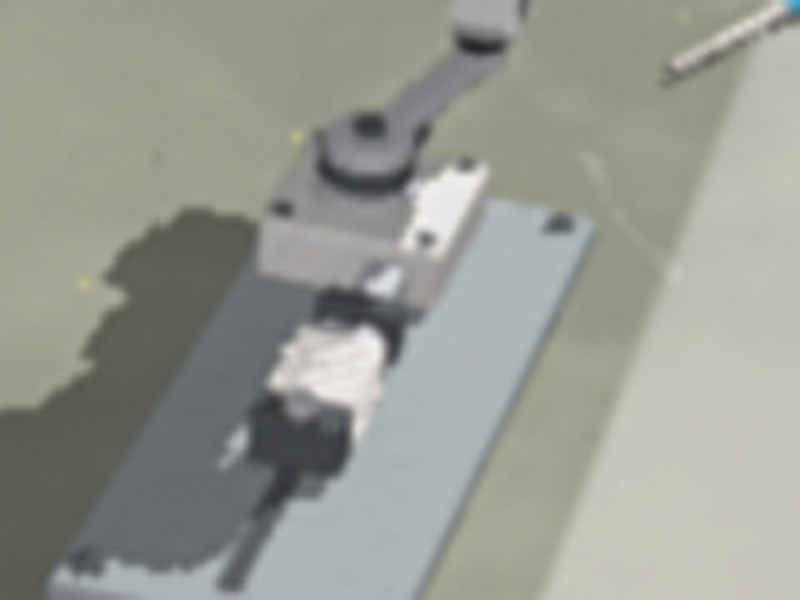

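The carriage has advanced up to the sink, which sits against the stop at (300,420), and the lever is past -y. The push is already near the limit, so I'll take small steps.

Request:
carry_out:
  steps:
    - [[-0.0011,-0.0004,0],0,0.8]
    - [[-0.0022,-0.0007,0],0,0.8]

```text
time: 11.55
tool_pos: [0.4369, -0.4022, 0.0548]
ee_rot: [3.14, -0.003, -0.0]
wrist_force: [6.8, -2.2, 4.1]
width: 0.0149
finger_force: 30.0
```

Run:
```python
from h import *
np.set_printoptions(legacy='1.25')
arc([1,2,3,4],th0=-109.3)
s=load('side')
v,u=np.mgrid[:480,:640];z=s['z_map'];m=(z>0)
X=(s['R'].T@(np.linalg.inv(s['mtx'])@np.stack([u[m],v[m],np.ones(m.sum())])*z[m]-s['t'][:,None])).T
I=s['image'][m].mean(1)
k=(abs(X[:,0]-.445)<.003)&(X[:,1]>-.33)&(X[:,1]<-.21)&(X[:,2]>.012)
for i in np.where(k)[0][np.argsort(X[k,1])]: print((X[i,1:]*1000).round(1),int(I[i]),end='; ')
```

```text
pos [ 0.4369 -0.4022  0.0548] r 0.0651 th -109.8 yaw -0.0002 F rad -0.26 F push(tan) 7.13 Fz 4.09 w 0.014903875419606786
[-0.0011, -0.0004, 0] [-0.0021, -0.0008, 0] [-0.0032, -0.0012, 0] [-0.0042, -0.0016, 0] 
[-330.   194.8] 37; [-330.   407.1] 57; [-329.9  395.3] 57; [-329.7  395.2] 57; [-329.7  389.2] 57; [-329.7  195.2] 37; [-329.6  384.7] 57; [-329.6  375.5] 56; [-329.5  392.4] 57; [-329.3  398.4] 57; [-329.2  410.2] 56; [-329.2  408.7] 58; [-329.   380.3] 56; [-328.8   29.4] 139; [-328.8  394. ] 57; [-328.5  372.7] 53; [-328.4  377.6] 57; [-328.4   35.7] 120; [-328.3  398.7] 55; [-328.1  404.5] 55; [-328.1   38. ] 76; [-327.9  391.3] 58; [-327.7  392.7] 55; [-327.6  373.1] 55; [-327.5  383.9] 56; [-327.4  194.4] 37; [-327.4  401.8] 56; [-327.3  195.4] 37; [-327.3  400.4] 56; [-327.3  397.5] 56; [-327.2  406.2] 55; [-327.2  386.8] 56; [-327.1  381. ] 57; [-327.1  195.8] 38; [-327.1  382.3] 56; [-327.1   30.8] 159; [-327.  387.] 57; [-327.   385.5] 57; [-326.9  402. ] 56; [-326.9  396.2] 56; [-326.9  409.3] 55; [-326.8  403.4] 58; [-326.8   30.2] 139; [-326.8  167.7] 167; [-326.7
[... 4332 characters left out ...]
.5] 162; [-229.3   29.8] 132; [-229.    30.4] 143; [-228.7   28.9] 136; [-227.8   27.4] 125; [-226.6   29.5] 135; [-226.2   25.6] 124; [-226.    30.4] 134; [-225.8   25.5] 121; [-225.6   28.1] 146; [-225.2   28.8] 137; [-224.3   19. ] 66; [-224.1   28.7] 143; [-224.1   12. ] 66; [-223.8   25.6] 74; [-223.3   25.1] 86; [-223.3   28. ] 110; [-223.2   17.7] 67; [-223.2   25.6] 85; [-223.1   15.2] 68; [-223.1   19. ] 67; [-222.9   13.2] 67; [-222.6   24.4] 65; [-222.5   17.7] 68; [-222.5   17.3] 68; [-221.9   14.3] 68; [-221.8   24. ] 70; [-221.7   20.4] 67; [-221.4   22.7] 66; [-221.2   17. ] 68; [-221.    17.9] 68; [-220.8   25.2] 67; [-220.5   16.6] 68; [-220.1   24. ] 66; [-218.7   24.1] 67;
```

Request:
carry_out:
  steps:
    - [[-0.0011,-0.0004,0],0,0.8]
    - [[-0.0021,-0.0008,0],0,0.8]

```text
time: 11.8
tool_pos: [0.4348, -0.4015, 0.0548]
ee_rot: [3.14, -0.003, -0.0]
wrist_force: [6.8, -2.5, 3.7]
width: 0.015
finger_force: 30.0
```

Run:
```python
from h import *
np.set_printoptions(legacy='1.25')
arc([1,2,3,4],th0=-111.3)
```

```text
pos [ 0.4348 -0.4015  0.0548] r 0.0651 th -111.8 yaw -0.0003 F rad -0.16 F push(tan) 7.23 Fz 3.66 w 0.014977544795643432
[-0.0011, -0.0004, 0] [-0.0021, -0.0009, 0] [-0.0031, -0.0013, 0] [-0.0042, -0.0018, 0]
```

Request:
carry_out:
  steps:
    - [[-0.0011,-0.0004,0],0,0.8]
    - [[-0.0021,-0.0009,0],0,0.8]

```text
time: 12.05
tool_pos: [0.4327, -0.4006, 0.0548]
ee_rot: [3.14, -0.002, -0.0]
wrist_force: [5.6, -1.3, 3.5]
width: 0.0153
finger_force: 30.0
```

Run:
```python
from h import *
np.set_printoptions(legacy='1.25')
arc([1,2,3,4],th0=-113.3)
```

```text
pos [ 0.4327 -0.4006  0.0548] r 0.0652 th -113.8 yaw -0.0002 F rad -1.09 F push(tan) 5.68 Fz 3.55 w 0.015253778643980014
[-0.001, -0.0005, 0] [-0.0021, -0.0009, 0] [-0.0031, -0.0014, 0] [-0.0041, -0.0019, 0]
```

Run:
```python
from h import *
np.set_printoptions(legacy='1.25')
a=cv2.imread('pics/s9.png');s=snap('side','s10');b=s['image'][...,::-1]
arc([1,2,3,4],th0=-113.3)
A=cv2.resize(a[205:245,350:395],(405,360),interpolation=cv2.INTER_CUBIC);B=cv2.resize(b[205:245,350:395],(405,360),interpolation=cv2.INTER_CUBIC)
cv2.imwrite('pics/g6.png',np.hstack([A,B])[:, :800])
for nm,(u0,u1,v0,v1) in dict(carr=(364,384,219,232),stop=(354,376,236,254),hous=(356,376,205,219)).items():
    f=lambda i:cv2.cvtColor(np.ascontiguousarray(i[v0:v1,u0:u1]),cv2.COLOR_BGR2GRAY).astype(np.float32)
    print(nm,cv2.phaseCorrelate(f(a),f(b),cv2.createHanningWindow((u1-u0,v1-v0),cv2.CV_32F)))
q=lambda y:proj(s,(.4455,y,.027)); print('px per mm', (q(-.276)-q(-.286))/10)
```

```text
pos [ 0.4326 -0.4006  0.0548] r 0.0651 th -113.9 yaw -0.0002 F rad -0.69 F push(tan) 7.1 Fz 3.83 w 0.015384199765963147
[-0.001, -0.0005, 0] [-0.0021, -0.0009, 0] [-0.0031, -0.0014, 0] [-0.0041, -0.0019, 0] 
carr ((0.272333590732325, 0.31908223169246686), 0.7992055487632751)
stop ((-0.05490100658342634, 0.22897690898442846), 0.8945088204410341)
hous ((-0.013791933261062539, 0.4262427486560547), 0.969254523118337)
px per mm [-0.13721347  0.27500997]
```

View pics/g6.png

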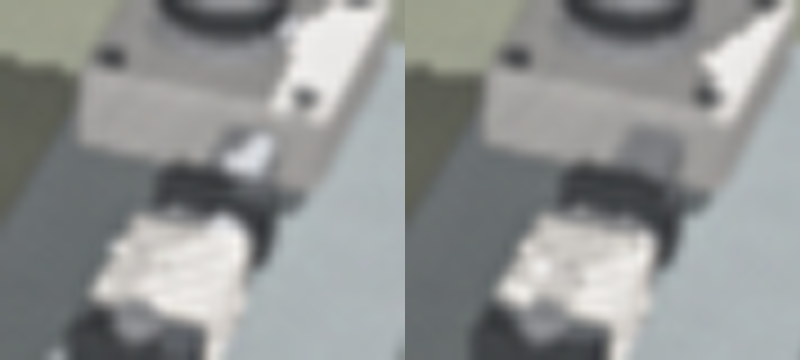

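The carriage edges in both crops coincide (about (160,178) in each), although the lever turned a further 5.5 degrees, and the push has stayed level near 7 N. That suggests it is slipping. I'll go a little further to be sure.

Request:
carry_out:
  steps:
    - [[-0.001,-0.0005,0],0,0.8]

```text
time: 12.22
tool_pos: [0.4317, -0.4002, 0.0548]
ee_rot: [3.14, -0.002, -0.0]
wrist_force: [5.5, -2.4, 4.0]
width: 0.0153
finger_force: 30.0
```

Request:
carry_out:
  steps:
    - [[-0.0011,-0.0005,0],0,0.8]

```text
time: 12.35
tool_pos: [0.4306, -0.3997, 0.0548]
ee_rot: [3.14, -0.002, -0.0]
wrist_force: [5.6, -2.5, 3.4]
width: 0.0156
finger_force: 30.0
```

Request:
carry_out:
  steps:
    - [[-0.001,-0.0005,0],0,0.8]

```text
time: 12.48
tool_pos: [0.4296, -0.3992, 0.0548]
ee_rot: [3.14, -0.002, -0.0]
wrist_force: [6.0, -1.7, 3.7]
width: 0.0154
finger_force: 30.0
```

Run:
```python
from h import *
np.set_printoptions(legacy='1.25')
s=snap('side','s11')
arc([1,2,3,4],th0=-116.3)
a=cv2.imread('pics/s9.png');c=cv2.imread('pics/s10.png');b=s['image'][...,::-1]
for i in (c,b):
  for nm,(u0,u1,v0,v1) in dict(carr=(364,384,219,232),stop=(354,376,236,254),hous=(356,376,205,219)).items():
    f=lambda i:cv2.cvtColor(np.ascontiguousarray(i[v0:v1,u0:u1]),cv2.COLOR_BGR2GRAY).astype(np.float32)
    print(nm,cv2.phaseCorrelate(f(a),f(i),cv2.createHanningWindow((u1-u0,v1-v0),cv2.CV_32F))[0])
```

```text
pos [ 0.4295 -0.3992  0.0548] r 0.0653 th -116.9 yaw -0.0003 F rad -0.58 F push(tan) 6.56 Fz 3.26 w 0.01526948606589674
[-0.001, -0.0005, 0] [-0.002, -0.001, 0] [-0.003, -0.0016, 0] [-0.004, -0.0022, 0] 
carr (0.272333590732325, 0.31908223169246686)
stop (-0.05490100658342634, 0.22897690898442846)
hous (-0.013791933261062539, 0.4262427486560547)
carr (0.04670864038766176, 0.3174154491714196)
stop (-0.08578154419190476, 0.2270435336192662)
hous (-0.08764158054868432, 0.4533537797979097)
```

The push is flat at about 6.2 N over 9 degrees and the carriage is still, so the limiter has given way with no end-stop rise. I'll let go and lift clear.

Request:
carry_out:
  steps:
    - [[0,0,0],0,0.4]
    - [[0,0,0],0,0.0]
    - [[0,0,0],0,0.0]
    - [[0,0,0],0,0.0]
    - [[0,0,-0.02],0,0.0]
    - [[0,0,-0.06],0,0.0]
    - [[0,0,-0.11],0,0.0]
    - [[0.0,0.05,-0.15],0,0.0]
    - [[0.0,0.1,-0.16],0,0.0]
    - [[0.0,0.1,-0.16],0,0.0]

```text
time: 13.78
tool_pos: [0.428, -0.5015, 0.214]
ee_rot: [3.141, 0.0, -0.004]
wrist_force: [-1.0, -0.4, -1.5]
width: 0.047
finger_force: 0.0
```

Run:
```python
from h import *
s=snap('side','s12');t=snap('top')
a=cv2.resize(s['image'][180:255,330:430],(400,300),interpolation=cv2.INTER_CUBIC)
b=cv2.resize(t['image'][235:310,350:450],(400,300),interpolation=cv2.INTER_CUBIC)
cv2.imwrite('pics/g7.png',np.hstack([a,b])[...,::-1])
plan([])
```

```text
at [ 0.4284 -0.498   0.2132] rpy [-3.1392e+00  1.2000e-03 -8.0000e-04] t 13.88 w 0.0468 F [ 0.14  0.51 -0.05]
```

View pics/g7.png

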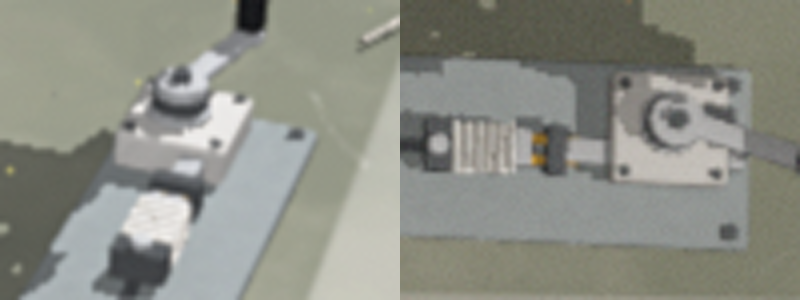

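The left crop shows the sink standing against the stop at (150,225). The right crop shows it square between the stop at (437,145) and the jaw pad at (525,148), with the jaw springs still compressed, the lever left at about -105 degrees and the hand clear.

```bash
python3 -c "
from bench import robot
print(robot.close_job())"
```

```text
the job is handed in; nothing more can be done
None
```

The heat sink is clamped base-down between the jaw and the end stop, and the job is handed in. I stopped the lever where the push levelled off at about 6 to 7 N over roughly 9 degrees with no rise at the end. That is my evidence that it had started to fold and had not reached its end; the fold itself was not seen directly.

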